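# Press a dopped stone home in the transfer jig and hold it

## Task

Take the dop with the green stone by its square handle out of the wooden rest, bed its shaft in the blue jig's V-groove with the stone facing the sprung brass cup, and slide it along, pushing the cup back, until its brass collar is hard against the dark stop plate. Keep it gripped and pressed home while the cement in the cup grabs: finish holding it so, since the spring would push it out again. Leave the other two dops, the pen and the spanner where they are.

Things in the scene. Friction and masses are not known exactly. Their poses are not given: they have to be found in the camera images.
- dop_green: dop to use, domed GREEN stone on its tip, 175 mm, 60 to 130 g, lies level. Origin on its axis at the brass collar's front face, +x to the stone, z up. Square aluminium handle 12 x 12 mm, x = -78 to -8 mm, flats upright, grip it from above at x = -60 to -20; collar 26 mm dia. -8 to 0; steel shaft 10 mm dia. 0 to 72; head up to 18 mm dia. 72 to 80; stone 22 mm dia. 80 to 94 mm
- dop_red: an identical dop with a dark RED stone; stays in the rest. Same frame and sizes as dop_green
- dop_empty: an identical dop with no stone, bare steel head (80 mm from the collar); stays in the rest. Same frame
- rest: fixed wooden rest, base 12 mm thick; three dops lie in open-topped slots 55 mm apart along its y, axes 46 mm above the work surface, all pointing along its +x, collars near its x = 0; which dop lies in which slot varies. Two notched cross bars, 12 mm thick, at x = 42 and -72 mm, 50 mm high. Origin at the underside below the middle dop's collar
- jig: fixed blue transfer jig, 64 mm wide. Origin on the work surface below jig_stop; +x is the push direction, z up. Base 12 mm high, x = -12 to 186 mm. Steel V-block x = 0 to 42 mm, 55 mm high, with an open-topped 90 degree V-groove along x, 24 mm wide at the top; a bedded shaft's axis is 50 mm high, in line with jig_stop. Tailstock with sprung plunger from x = 110 mm, 81 mm high
- jig_stop (a point): point on the groove's axis in the plane of the stop face, 50 mm above the work surface; axes as the jig's. A dop fully home has its origin here and its x along this x
- stop_plate: dark steel stop plate, 41 mm wide and 4.5 mm thick, fixed on the near end of the V-block; its face towards -x lies in the plane x = 0 of the jig and is the hard stop for the dop's collar. Origin at the jig's origin
- plunger_cup (a point): bottom of the plunger's brass cup, on the axis, where the stone's tip presses; the cup is 28 mm in diameter, its rim stands 4 mm nearer the stop than this point. At rest it is 82 mm beyond jig_stop along x, so it is pushed back 12 mm when the dop is home
- plunger (a joint): travel of the sprung plunger along the jig's +x, m: 0 at rest, 0.012 when the dop is fully home (0.018 at most). Spring: about 4 N to start moving, 8.8 N at 0.012, pushing towards -x. With friction the slide takes 9 to 13 N just before the stop; a total push of 15 to 20 N seats the collar firmly
- marker: red and white pen, 135 mm long, lying loose on the work surface; leave it. Origin under its middle
- spanner: steel spanner, 167 mm long, lying loose near the front edge; leave it. Origin under its middle
- polisher: fixed polishing lathe at the back left. Its dark hanging mesh guard reaches furthest forward: it spans world x = 0.52 to 0.57, y = 0.01 to 0.33 m, up to z = 0.32 m; carry the gripper round in front of it (x below 0.42 m there)

How it is judged:
By the outcome, as a careful person would: the job done as asked, in the order asked, and still so for the second after the job is handed in, while the arm keeps its last pose, push and grip.
It also fails if it takes over 53 s, if anything falls off the work surface, if the arm or the gripper's body presses on something with over 40 N, if the wrist force passes 120 N, or if a joint passes its speed limit or range.

## Robot

A 7-joint arm with a two-finger parallel gripper is mounted at the origin on a cart in front of the work surface, level with it; the furniture and walls round the work are solid. World frame = base frame: x ahead of the robot, y to its left, z up, the work surface at z = 0. Lengths are in mm, angles in rad, forces in N, time in s.
With the tool pointing down it reaches from about 400 to 850 mm from the base axis. Payload 4.5 kg.
Tool frame: the origin (TCP) lies at the very end of the fingers, on their centre line; the grasp point (between the pads) lies 19 mm behind it; z points along the fingers, y is the line along which they close (so a half turn about z gives the same grasp; the last joint's range is limited). The gripper opens to 88 mm and grips with 3 to 60 N. Pads are 18 mm wide; open, the fingers measure 123 mm over their backs; the gripper's body (75 mm by 187 mm) begins 45 mm behind the grasp point.
Start: joints at [-1.101, 0.689, -0.195, 1.565, 0.157, 0.902, -0.215], TCP at [263.819, 566.615, 238.743] pointing down, gripper open.
Joint ranges: [-3.01, 3.01], [-0.46, 2.08], [-1.47, 1.51], [0.13, 2.56], [-1, 4.14], [0.04, 2.09], [-2.66, 2.66]. Speed limits (rad/s): [2.57, 2.57, 3.14, 3.14, 3.14, 3.14, 3.14].

## Interface

Orientations are given as a unit quaternion [w, x, y, z].
In Python, from station import telemetry, viewer, workorder, outline_of gives the robot as it stands.
- The arm moves only by the tool jog_arm, never from a script. Its argument "series" is a list of rows, each a list of 3 entries, a list of its own where there are three numbers: the shift along the world's x, y, z in mm, then the turn, a rotation vector about the world's x, y, z in degrees, then the opening, from -1 (shut) to 1 (fully open). In form: [[[tx, ty, tz], [rx, ry, rz], fingers], ...]. A call has 1 to 10 rows; each row shifts and turns the commanded pose from where the row before left it; what a row does not reach is not made up. A row lasts 1/12 s, in which the tool goes at most 41.7 mm and 7.16 degrees, less where a joint would pass 70% of its speed; a pose out of reach is approached as far as the arm can. A call with a gripper value outside its range is refused whole. The fingers move at their own pace and stop on an object; "force" is the grip in N (left out, the last holds). Time passes only in rows, so rows that do not move let the fingers close. It gives the time, the measured TCP pose, the force, the opening and the grip force at its end, in the units of the state.
- telemetry.sense(): the state, without advancing time (a new reading comes with each control period).
- viewer.snapshot(name): name is "side" or "top" or "wrist"; returns a dict with "pixels" (400x640x3 uint8, red, green, blue), "fx", "fy", "cx", "cy" (pixels), "extrinsics" (4x4, takes a point from world to camera coordinates). Camera axes: x right, y down, z forward; pixel columns grow to the right and rows downward; lengths in mm; the calibration is good to about 2 mm. A picture is of the moment at which its call begins. There is no depth.
- workorder.close_job(): hands the job in; it is judged then, once.
Trained networks look in the newest picture that a camera, given by its name, has taken for a name from the list of things; names that differ only in an ending like _2 or _b are one class to them, and where a whole thing is asked for, a point or a joint stands for the part that bears it (a point fixed in the world has none). Each returns a list of dicts, best first, with "confidence" (0 to 1); they miss things now and then, are a little off and sometimes report something else, mostly with a low value. They report only what shows in the picture. A call takes as long as a camera call.
- outline_of(camera, label): "region" (400x640 bool, what is visible of it) and "location" ([column, row] in pixels, amid what is visible of it).
The state is a dict: "time": time; "qpos": joint angles; "qd": joint speeds; "joint_efforts": joint torques, N m; "position": TCP position; "tool_rot": TCP orientation; "wrist_force": force on the tool from outside, world axes, zero at the start; "torque": the same for the moment, N m; "opening": finger opening in mm; "grasp_force": force on a finger pad.
Only numpy, scipy, OpenCV 4.12 (cv2) and the standard library are available. Lean on these libraries where they do the work, as an engineer would, in place of code of your own. Each camera call takes 0.05 s, during which the arm holds its last target. There are 200 camera calls.

## Working session

There is one attempt and no reset: what is moved stays moved. The work goes in short steps, Python scripts to look and compute and a tool call to move; the robot and the scene stay as the last step left them, time stands still between calls to the robot, and variables do not carry over. Pictures are saved under pics/ and viewed, at most 10 in all, crops included, and the job is handed in when it is done.

Besides the shell and the picture viewer there is one more tool, called after "Emit:" as name(argument=value, ...) on one line, values as JSON. jog_arm: Moves the arm, as the interface text tells. Its arguments: {"type":"object","properties":{"series":{"type":"array"},"force":{"type":"number"}},"required":["series"]}

```bash
mkdir -p pics; ls; cat > h.py <<'E'
import numpy as np, cv2
from station import telemetry, viewer, workorder, outline_of
def save(s,n): cv2.imwrite('pics/'+n+'.png', s['pixels'][:,:,::-1])
def ray(s,uv):
    E=np.array(s['extrinsics']);R=E[:3,:3];t=E[:3,3]
    d=R.T@np.array([(uv[0]-s['cx'])/s['fx'],(uv[1]-s['cy'])/s['fy'],1]); return -R.T@t,d
def atz(s,uv,z):
    c,d=ray(s,uv); return c+d*(z-c[2])/d[2]
def proj(s,p):
    E=np.array(s['extrinsics']);q=E[:3,:3]@np.array(p,float)+E[:3,3]
    return [s['fx']*q[0]/q[2]+s['cx'],s['fy']*q[1]/q[2]+s['cy']]
E
python3 - <<'E'
from h import *
for c in ['top','side']:
    s=viewer.snapshot(c); save(s,c+'1'); o,_=ray(s,(320,200)); print(c,o,s['fx'])
    for l in ['dop_green','dop_red','dop_empty','rest','jig','stop_plate','plunger_cup','jig_stop']:
        for r in outline_of(c,l)[:2]:
            m=r['region']; rc=cv2.minAreaRect(np.argwhere(m)[:,::-1].astype(np.float32)) if m.any() else None
            print(l,round(r['confidence'],2),r['location'],m.sum(),rc)
            if c=='top': print('   ',atz(s,r['location'],50).round(1))
print(telemetry.sense())
E
```

```text
pics
top [481.18652311 -91.76505365 951.63905015] 386.08989918293355
dop_green 0.94 [354.9, 218.2] 395 ((354.2560119628906, 214.4861602783203), (73.2174301147461, 9.094830513000488), 86.90594482421875)
    [ 507.1 -156.4   50. ]
dop_red 0.81 [331.2, 218.7] 449 ((330.78863525390625, 217.4848175048828), (75.15913391113281, 10.143854141235352), 86.98721313476562)
    [ 504.8 -101.2   50. ]
dop_empty 0.65 [308.3, 221.8] 383 ((307.9273986816406, 219.45921325683594), (69.2288818359375, 10.053040504455566), 88.36341857910156)
    [496.5 -47.9  50. ]
rest 0.56 [333.0, 225.6] 2556 ((331.2080078125, 225.11949157714844), (55.742923736572266, 63.99128341674805), 86.18592071533203)
    [ 488.8 -105.7   50. ]
jig 0.76 [397.9, 182.2] 2135 ((398.5080261230469, 176.04623413085938), (90.30055236816406, 26.816524505615234), 80.09581756591797)
    [ 593.5 -255.9   50. ]
plunger_cup 0.5 [398.9, 171.6] 188 ((399.61004638671875, 157.27000427246094), (54.16437911987305, 12.44507884979248), 81.8698959350586)
    [ 618.6 -258.    50. ]
jig_stop 0.93 [402.8, 181.9] 2229 ((398.75201416015625, 176.135986328125),
[... 1472 characters left out ...]
,  0.68909974, -0.19459964,  1.56526738,  0.15730426,
        0.9024879 , -0.21507321]), 'qd': array([ 7.03011024e-04, -3.67489993e-04,  2.06512901e-03, -9.18413514e-04,
        3.86402224e-05,  8.89641913e-04,  1.43615568e-03]), 'joint_efforts': array([ 6.07852235e-04, -5.27484655e+01, -1.26706023e+00, -1.53741181e+01,
       -5.18380303e-02, -6.71765174e-04,  3.15046225e-05]), 'position': array([263.83057738, 566.63396282, 238.75159359]), 'tool_rot': array([5.97704317e-06, 2.16157087e-01, 9.76358597e-01, 6.04286562e-05]), 'wrist_force': array([-0.37130892,  1.28891733, -0.68889858]), 'torque': array([ 0.05588343, -0.00482519, -0.04202349]), 'grasp_force': 0.0, 'opening': 88.06178970708189}
```

```bash
python3 - <<'E'
import cv2
a=cv2.imread('pics/top1.png')[120:270,280:440]; cv2.imwrite('pics/topc.png',cv2.resize(a,None,fx=4,fy=4,interpolation=cv2.INTER_CUBIC)[:600,:])
E
```

```text
(no output)
```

View pics/topc.png

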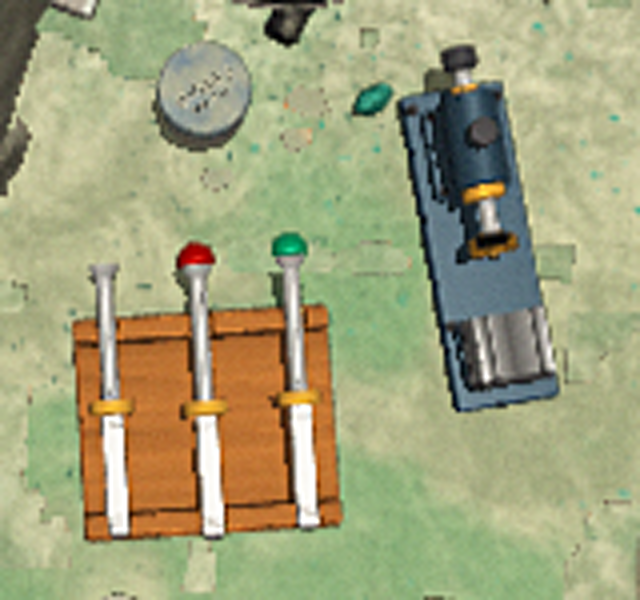

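View pics/side1.png

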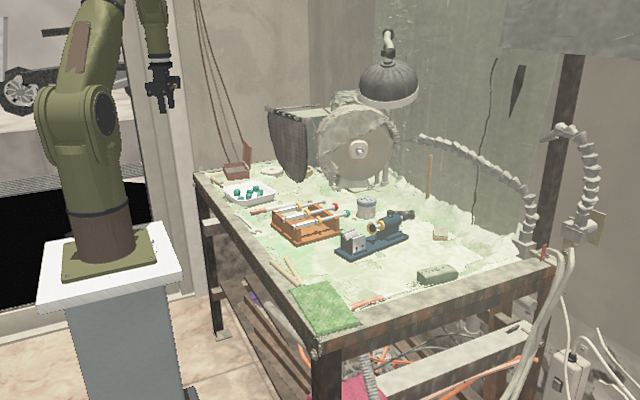

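```bash
python3 - <<'E'
from h import *
s=viewer.snapshot('top')
f=lambda x,y,z:atz(s,(280+x/4,120+y/4),z)
a=f(308,524,52);b=f(297,399,50);c=f(290,235,46)
print(a,b,c,np.degrees(np.arctan2((c-a)[1],(c-a)[0])))
k=f(458,48,50);v=f(508,345,55);v1=f(513,384,55)
print(k,v,v1,np.degrees(np.arctan2((k-v)[1],(k-v)[0])))
# jig base corners top z=12: 
for p in [(457,410),(559,393),(400,98),(502,82)]: print(f(*p,12))
E
```

```text
[ 431.16605252 -162.34155195   52.        ] [ 503.45054731 -154.97638876   50.        ] [ 600.11816163 -149.61139927   46.        ] 4.308963070977583
[ 712.66338708 -246.77876126   50.        ] [ 537.1432844  -276.58346376   55.        ] [ 514.54705244 -279.65066417   55.        ] 9.637348389604224
[ 499.67260839 -254.8306529    12.        ]
[ 511.24072747 -316.59308119   12.        ]
[ 690.60987712 -218.00385423   12.        ]
[ 701.73936616 -280.52946018   12.        ]
```

Emit:
jog_arm(series=[[[15,-38,0],[0,0,0],1],[[15,-38,0],[0,0,0],1],[[15,-38,0],[0,0,0],1],[[15,-38,0],[0,0,0],1],[[15,-38,0],[0,0,4],1],[[15,-38,0],[0,0,4],1],[[10,-38,0],[0,0,4],1],[[10,-38,0],[0,0,4],1],[[0,-40,0],[0,0,4],1],[[0,-40,0],[0,0,4],1]])

```text
time: 1.78
position: [374.3, 180.9, 238.9]
tool_rot: [0.001, 0.007, 1.0, 0.0]
wrist_force: [1.2, -0.8, -0.2]
opening: 87.9
grasp_force: 0.0
```

Emit:
jog_arm(series=[[[0,-40,0],[0,0,3],1],[[0,-40,0],[0,0,2],1],[[0,-40,0],[0,0,0],1],[[0,-40,0],[0,0,0],1],[[0,-40,0],[0,0,0],1],[[0,-40,0],[0,0,0],1],[[5,-35,0],[0,0,0],1],[[25,-33,0],[0,0,0],1],[[35,-30,0],[0,0,0],1],[[0,0,0],[0,0,0],1]])

```text
time: 2.62
position: [441.5, -159.0, 239.2]
tool_rot: [0.004, -0.031, 1.0, -0.001]
wrist_force: [0.9, -0.1, -0.7]
opening: 88.3
grasp_force: 0.0
```

```bash
python3 - <<'E'
from h import *
s=viewer.snapshot('wrist'); save(s,'w1'); print(ray(s,(320,200)),s['fx'],telemetry.sense()['position'],telemetry.sense()['tool_rot'])
np.save('w1.npy',{k:s[k] for k in s},allow_pickle=True)
for l in ['dop_green','jig','stop_plate','plunger_cup','rest']:
  for r in outline_of('wrist',l)[:2]: print(l,r['confidence'],r['location'],r['region'].sum())
E
```

```text
(array([ 359.32909754, -163.74097401,  384.63481168]), array([ 0.32324753,  0.01640818, -0.94618179])) 342.968471139693 [ 438.43812057 -155.62110212  238.80898526] [ 2.00965514e-03 -3.21282458e-02  9.99481673e-01 -3.50710556e-04]
dop_green 0.89 [321.5, 223.0] 1834
dop_green 0.49 [235.3, 364.9] 504
jig 0.67 [229.8, 259.1] 5399
stop_plate 0.66 [208.6, 226.7] 555
plunger_cup 0.8 [231.3, 367.7] 475
rest 0.62 [357.8, 199.9] 12058
```

View pics/w1.png

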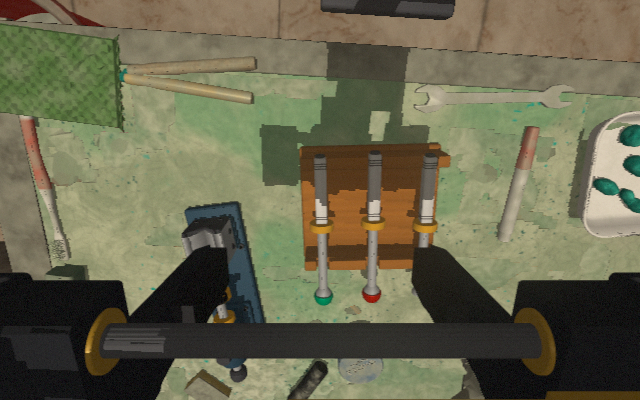

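```bash
python3 - <<'E'
from h import *
s=viewer.snapshot('wrist'); save(s,'w2')
for l in ['dop_green','dop_red','jig','stop_plate']:
  for r in outline_of('wrist',l)[:1]:
    m=r['region'].astype(np.uint8); print(l,r['confidence'],r['location'])
    if 'dop' in l:
      P=np.argwhere(m>0)[:,::-1]
      rows=[(y,P[P[:,1]==y][:,0].mean(),(P[:,1]==y).sum()) for y in range(P[:,1].min(),P[:,1].max()+1)]
      # fit centre line in world z=46
      W=np.array([atz(s,(x+.0,y),46)[:2] for y,x,n in rows]); k=np.polyfit(W[:,0],W[:,1],1)
      print('yaw',np.degrees(np.arctan(k[0])),'y at x=465,500',np.polyval(k,[465,500]),'x ends',W[0],W[-1])
      print([(y,n) for y,x,n in rows])
      print('collar',atz(s,(320,226),50))
print(telemetry.sense()['position'],telemetry.sense()['tool_rot'])
a=cv2.imread('pics/w2.png')[190:260,170:345]; cv2.imwrite('pics/w2c.png',cv2.resize(a,None,fx=4.5,fy=4.5,interpolation=cv2.INTER_CUBIC))
E
```

```text
dop_green 0.62 [314.2, 234.3]
yaw 5.202679153872246 y at x=465,500 [-158.69679732 -155.50989763] x ends [ 425.31233162 -161.26867555] [ 603.56404377 -147.18909483]
[(161, np.int64(3)), (162, np.int64(9)), (163, np.int64(11)), (164, np.int64(11)), (165, np.int64(13)), (166, np.int64(13)), (167, np.int64(13)), (168, np.int64(13)), (169, np.int64(13)), (170, np.int64(13)), (171, np.int64(13)), (172, np.int64(13)), (173, np.int64(13)), (174, np.int64(13)), (175, np.int64(13)), (176, np.int64(13)), (177, np.int64(13)), (178, np.int64(13)), (179, np.int64(13)), (180, np.int64(12)), (181, np.int64(12)), (182, np.int64(13)), (183, np.int64(13)), (184, np.int64(13)), (185, np.int64(13)), (186, np.int64(13)), (187, np.int64(13)), (188, np.int64(13)), (189, np.int64(13)), (190, np.int64(13)), (191, np.int64(13)), (192, np.int64(13)), (193, np.int64(13)), (194, np.int64(12)), (195, np.int64(12)), (196, np.int64(13)), (197, np.int64(13)), (198, np.int64(13)), (199, np.int64(12)), (200, np.int64(12)), (201, np.int64(12)), (202, np.int64(12)), (203, np.int64(12)), (204, np.int64(13)), (205, np.int6
[... 5066 characters left out ...]
t64(8)), (287, np.int64(7)), (288, np.int64(7)), (289, np.int64(7)), (290, np.int64(8)), (291, np.int64(8)), (292, np.int64(9)), (293, np.int64(11)), (294, np.int64(13)), (295, np.int64(14)), (296, np.int64(15)), (297, np.int64(17)), (298, np.int64(17)), (299, np.int64(19)), (300, np.int64(19)), (301, np.int64(19)), (302, np.int64(18)), (303, np.int64(18)), (304, np.int64(16)), (305, np.int64(16)), (306, np.int64(14)), (307, np.int64(13)), (308, np.int64(11)), (309, np.int64(6))]
collar [ 493.27673078 -147.17269432   50.        ]
jig 0.89 [225.3, 259.2]
stop_plate 0.81 [199.1, 232.6]
[ 435.21313395 -152.02103866  238.88796421] [-6.58770082e-05 -3.56682478e-02  9.99363683e-01 -3.15319980e-05]
```

View pics/w2c.png

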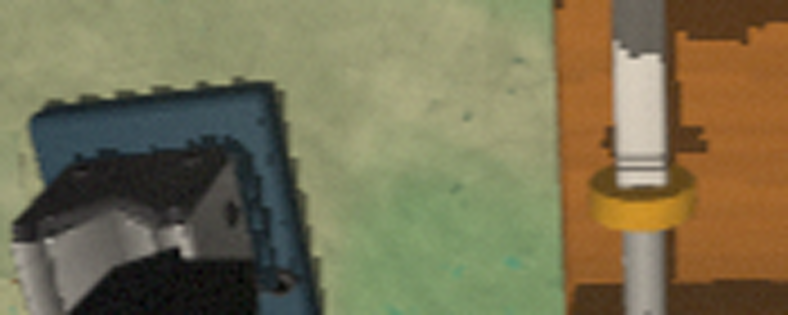

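Emit:
jog_arm(series=[[[16,-3,-10],[0,0,1.1],-0.1],[[16,-3.6,-20],[0,0,0],-0.1],[[0,0,-25],[0,0,0],-0.1],[[0,0,-25],[0,0,0],-0.1],[[0,0,-20],[0,0,0],-0.1],[[0,0,-10],[0,0,0],-0.1],[[0,0,0],[0,0,0],-0.1],[[0,0,0],[0,0,0],-0.1],[[0,0,0],[0,0,0],-0.1]])

```text
time: 3.92
position: [468.0, -159.1, 129.4]
tool_rot: [0.001, -0.045, 0.999, -0.0]
wrist_force: [-0.4, -1.2, -0.4]
opening: 40.1
grasp_force: 0.0
```

```bash
cat >> h.py <<'E'
def axis(cam,l,z=46,n=1):
    s=viewer.snapshot(cam)
    for r in outline_of(cam,l)[:n]:
      P=np.argwhere(r['region'])[:,::-1]
      W=np.array([atz(s,(P[P[:,1]==y][:,0].mean(),y),z)[:2] for y in np.unique(P[:,1])]); k=np.polyfit(W[:,0],W[:,1],1)
      print(cam,l,round(r['confidence'],2),'yaw',np.degrees(np.arctan(k[0])).round(2),'y@467,500',np.polyval(k,[467,500]).round(1),W[0].round(1),W[-1].round(1))
    return s
E
python3 - <<'E'
from h import *
s=axis('wrist','dop_green'); save(s,'w3')
t=telemetry.sense(); print(t['position'],t['tool_rot'],t['opening'])
E
```

```text
wrist dop_green 0.67 yaw 4.89 y@467,500 [-158.1 -155.2] [ 427.3 -162. ] [ 604.4 -146.1]
[ 468.11430056 -159.22647694  129.70692399] [ 9.38976413e-04 -4.47497204e-02  9.98997764e-01 -2.20307081e-04] 39.518441998930605
```

View pics/w3.png

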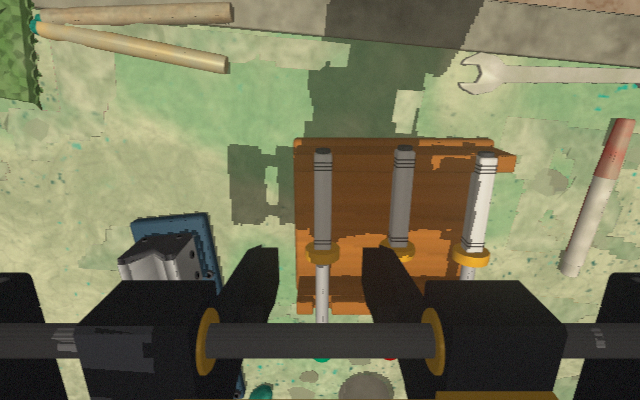

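The green dop's handle (column 322) runs down the middle between the fingers (278 to 362), clear of its red neighbour (403).

Emit:
jog_arm(series=[[[0,1,-20],[0,0,0],-0.1],[[0,0,-22],[0,0,0],-0.1],[[0,0,-22],[0,0,0],-0.1],[[0,0,-18],[0,0,0],-0.1],[[0,0,-12],[0,0,0],-0.1],[[0,0,-8],[0,0,0],-0.1],[[0,0,0],[0,0,0],-0.1],[[0,0,0],[0,0,0],-0.1]])

```text
time: 4.68
position: [467.8, -158.2, 27.2]
tool_rot: [0.0, -0.045, 0.999, -0.0]
wrist_force: [-0.8, 0.3, 0.8]
opening: 39.5
grasp_force: 0.0
```

Emit:
jog_arm(series=[[[0,0,0],[0,0,0],-1],[[0,0,0],[0,0,0],-1],[[0,0,0],[0,0,0],-1],[[0,0,0],[0,0,0],-1],[[0,0,0],[0,0,0],-1],[[0,0,0],[0,0,0],-1]], force=50)

```text
time: 5.18
position: [467.7, -158.2, 27.2]
tool_rot: [0.0, -0.045, 0.999, -0.0]
wrist_force: [-0.7, -0.3, 5.7]
opening: 11.0
grasp_force: 50.0
```

Emit:
jog_arm(series=[[[0,0,8],[0,0,0],-1],[[0,0,18],[0,0,0],-1],[[0,0,30],[0,0,0],-1],[[0,0,30],[0,0,0],-1],[[0,-15,30],[0,0,1],-1],[[0,-20,20],[0,0,2],-1],[[0,-15,0],[0,0,2],-1],[[0,0,0],[0,0,0.6],-1],[[0,0,0],[0,0,0],-1],[[0,0,0],[0,0,0],-1]])

```text
time: 6.02
position: [466.7, -207.0, 162.3]
tool_rot: [-0.001, -0.094, 0.996, 0.001]
wrist_force: [-0.4, 0.6, -0.9]
opening: 10.9
grasp_force: 50.0
```

```bash
python3 - <<'E'
from h import *
t=telemetry.sense(); print(t['position'],t['tool_rot'],t['opening'],t['wrist_force'],t['torque'])
s=axis('wrist','dop_green',t['position'][2]+19); save(s,'w4'); import pickle; pickle.dump(s,open('w4.pkl','wb'))
for l in ['stop_plate','jig']:
  for r in outline_of('wrist',l)[:1]: print(l,r['confidence'],r['location'])
a=s['pixels'][150:400,60:460,::-1]; cv2.imwrite('pics/w4c.png',cv2.resize(a,None,fx=2,fy=2,interpolation=cv2.INTER_CUBIC))
E
```

```text
[ 466.73814596 -207.01610242  162.33860434] [-6.91147438e-04 -9.35675908e-02  9.95612427e-01  7.23010010e-04] 10.892160118153402 [-0.37965488  0.62606842 -0.86564992] [ 0.02018861  0.02985194 -0.03718371]
wrist dop_green 0.77 yaw 10.77 y@467,500 [-207.5 -201.2] [ 425.4 -215.3] [ 528.1 -196.7]
stop_plate 0.93 [226.2, 227.3]
jig 0.79 [230.1, 245.8]
```

View pics/w4c.png

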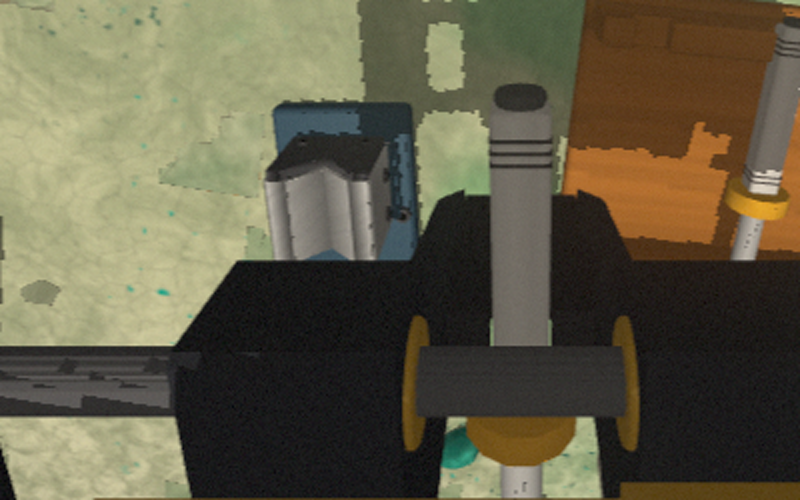

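```bash
python3 - <<'E'
from h import *
import pickle; s=pickle.load(open('w4.pkl','rb'))
f=lambda x,y,z:atz(s,(60+x/2,150+y/2),z).round(1)
print('base',f(275,104,12),f(411,104,12))
print('plate/block top corners',f(267,182,55),f(386,180,55),'V lips',f(301,178,55),f(355,180,55),f(328,166,43))
print('vbottom far',f(325,250,43),'right edge far',f(377,258,55), 'left edge far',f(280,258,55))
print('handle end',f(520,86,187),'collar back',f(521,420,187+5))
g=s['pixels'][150:290,180:280].copy(); cv2.imwrite('pics/w4d.png',cv2.resize(g[:,:,::-1],None,fx=5,fy=4.2,interpolation=cv2.INTER_CUBIC))
E
```

```text
base [ 506.5 -313.3   12. ] [ 494.9 -252.4   12. ]
plate/block top corners [ 523.3 -300.7   55. ] [ 513.4 -253.5   55. ] V lips [ 518.9 -287.3   55. ] [ 515.7 -265.8   55. ] [ 517.5 -279.7   43. ]
vbottom far [ 557.8 -276.9   43. ] right edge far [ 549.8 -252.6   55. ] left edge far [ 557.5 -292.7   55. ]
handle end [ 424.1 -215.4  187. ] collar back [ 495.  -201.6  192. ]
```

View pics/w4d.png

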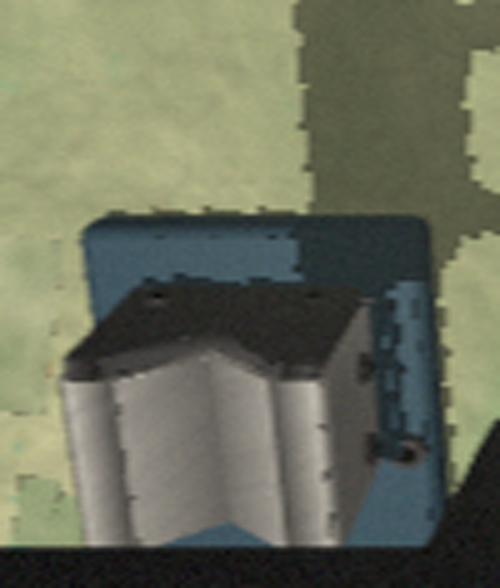

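Emit:
jog_arm(series=[[[-3,-20,0],[0,0,0],-1],[[-3,-25,0],[0,0,0],-1],[[-3,-25,-10],[0,0,0],-1],[[-3,-16,-20],[0,0,0],-1],[[0,0,-25],[0,0,0],-1],[[0,0,-22],[0,0,0],-1],[[0,0,-15],[0,0,0],-1],[[0,0,-5],[0,0,0],-1],[[0,0,0],[0,0,0],-1],[[0,0,0],[0,0,0],-1]])

```text
time: 7.05
position: [455.9, -293.6, 66.0]
tool_rot: [0.0, -0.094, 0.996, 0.0]
wrist_force: [0.6, 0.9, -1.3]
opening: 11.0
grasp_force: 50.0
```

```bash
python3 - <<'E'
from h import *
import pickle
t=telemetry.sense(); print(t['position'],t['tool_rot'],t['wrist_force'])
a=axis('top','dop_green',t['position'][2]+19); b=viewer.snapshot('side'); pickle.dump([a,b],open('w5.pkl','wb'))
A=cv2.resize(a['pixels'][140:240,340:440,::-1],None,fx=6,fy=6,interpolation=cv2.INTER_CUBIC)[:600]
cv2.imwrite('pics/t5.png',A)
B=cv2.resize(b['pixels'][190:290,310:440,::-1],None,fx=6,fy=6,interpolation=cv2.INTER_CUBIC); cv2.imwrite('pics/s5.png',B)
E
```

```text
[ 455.88646103 -293.6330974    66.01630457] [ 4.69238933e-05 -9.39715159e-02  9.95574883e-01  6.52260439e-05] [ 0.57559123  0.85780019 -1.34048748]
top dop_green 0.67 yaw -4.62 y@467,500 [-105.  -107.7] [ 556.1 -154.5] [424.2 -56.9]
```

View pics/t5.png

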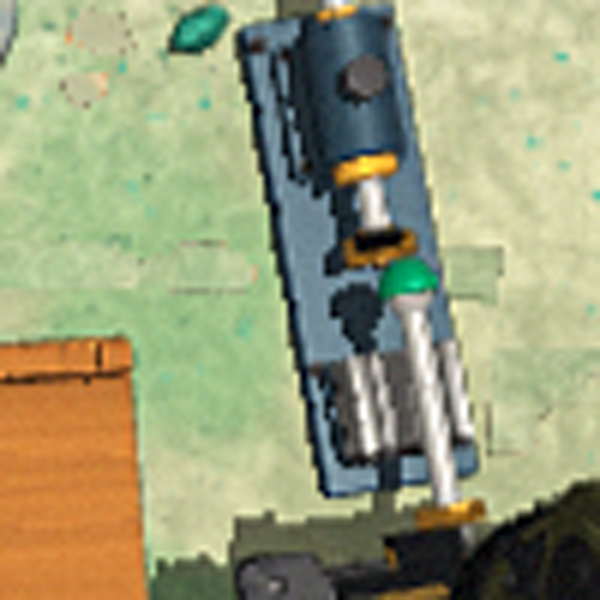

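View pics/s5.png

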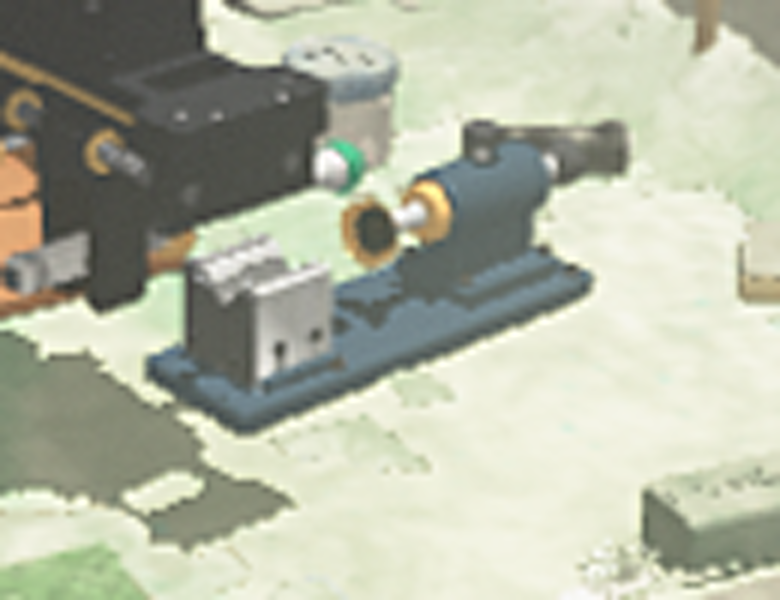

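```bash
python3 - <<'E'
from h import *
import pickle
a,b=pickle.load(open('w5.pkl','rb'))
c,sn=np.cos(np.radians(10.8)),np.sin(np.radians(10.8))
def sl(p): return np.array([p[0]*c+p[1]*sn,-p[0]*sn+p[1]*c]).round(1)
f=lambda x,y,z:sl(atz(a,(340+(x+.5)/6-.5,140+(y+.5)/6-.5),z))
g=lambda x,y,z:sl(atz(b,(310+(x+.5)/6-.5,190+(y+.5)/6-.5),z))
print('tcp',sl([455.9,-293.6]))
print('dop tip',f(405,256,85),'shaft',f(413,320,85),f(430,420,85),f(446,500,85),'collar front',f(449,503,85))
print('axis rod',f(372,203,50),'ring',f(365,168,50),'back',f(338,8,50),'cup rim near', f(382,262,46),'cup',f(380,247,50))
print('base near corners',f(322,496,12),f(478,475,12),'left/right far',f(240,28,12),f(392,5,12))
print('block near corners',f(349,460,55),f(474,441,55),'far',f(325,364,55),f(457,342,55))
print('side: cup rim centre',g(371,232,50),'base near corners',g(150,366,12),g(245,428,12),'plate top corners',g(189,258,55),g(256,299,55),'block far right',g(330,264,55),'far left',g(265,237,55))
print('side dop tip',g(356,165,85),'handle end',g(22,275,85))
E
```

```text
tcp [ 392.8 -373.8]
dop tip [ 528.4 -375.8] shaft [ 504.1 -374.5] [ 466.2 -374. ] [ 435.8 -374.4] collar front [ 434.5 -375.3]
axis rod [ 554.  -374.8] ring [ 568.1 -374.6] back [ 632.2 -375.4] cup rim near [ 530.9 -375.3] cup [ 536.5 -374.8]
base near corners [ 444.1 -341.7] [ 441.9 -405.4] left/right far [ 638.3 -342.7] [ 637.2 -405.7]
block near corners [ 456.5 -347. ] [ 455.7 -395.9] far [ 494.7 -344.5] [ 494.6 -396.4]
side: cup rim centre [ 537.1 -374.1] base near corners [ 437.9 -352.7] [ 435.  -415.1] plate top corners [ 457.  -354.2] [ 454.1 -398.7] block far right [ 497.  -393.5] far left [ 493.3 -358.4]
side dop tip [ 524.3 -377.9] handle end [ 360.5 -374.6]
```

Emit:
jog_arm(series=[[[-2,-0.8,0],[0,0,0],-1],[[0,0,-8],[0,0,0],-1],[[0,0,-10],[0,0,0],-1],[[0,0,-8],[0,0,0],-1],[[0,0,-4],[0,0,0],-1],[[0,0,-2],[0,0,0],-1],[[0,0,0],[0,0,0],-1],[[0,0,0],[0,0,0],-1]], force=60)

```text
time: 7.87
position: [453.5, -294.8, 33.5]
tool_rot: [-0.0, -0.094, 0.996, 0.0]
wrist_force: [-0.2, 0.0, -0.8]
opening: 11.1
grasp_force: 60.0
```

Emit:
jog_arm(series=[[[0,0,-1],[0,0,0],-1],[[0,0,0],[0,0,0],-1],[[0,0,0],[0,0,0],-1]])

```text
time: 8.12
position: [453.6, -295.0, 33.0]
tool_rot: [0.0, -0.093, 0.996, -0.0]
wrist_force: [-0.3, -0.1, -0.2]
opening: 10.6
grasp_force: 60.0
```

Emit:
jog_arm(series=[[[0,0,-1],[0,0,0],-1],[[0,0,0],[0,0,0],-1],[[0,0,0],[0,0,0],-1]])

```text
time: 8.37
position: [453.6, -294.9, 31.9]
tool_rot: [0.0, -0.094, 0.996, -0.0]
wrist_force: [-0.1, 1.3, -1.3]
opening: 11.2
grasp_force: 60.0
```

Emit:
jog_arm(series=[[[0,0,-0.6],[0,0,0],-1],[[0,0,0],[0,0,0],-1],[[0,0,0],[0,0,0],-1]])

```text
time: 8.62
position: [453.6, -294.8, 31.2]
tool_rot: [0.0, -0.094, 0.996, 0.0]
wrist_force: [0.2, 0.7, 0.8]
opening: 10.9
grasp_force: 60.0
```

Emit:
jog_arm(series=[[[0,0,-0.5],[0,0,0],-1],[[0,0,0],[0,0,0],-1],[[0,0,0],[0,0,0],-1]])

```text
time: 8.87
position: [453.6, -294.9, 30.7]
tool_rot: [0.0, -0.094, 0.996, 0.0]
wrist_force: [-0.2, 0.2, 1.5]
opening: 10.6
grasp_force: 60.0
```

Emit:
jog_arm(series=[[[0,0,-0.4],[0,0,0],-1],[[0,0,0],[0,0,0],-1],[[0,0,0],[0,0,0],-1]])

```text
time: 9.12
position: [453.6, -294.9, 30.3]
tool_rot: [0.0, -0.094, 0.996, 0.0]
wrist_force: [-0.3, -0.3, 0.9]
opening: 10.8
grasp_force: 60.0
```

Emit:
jog_arm(series=[[[0,0,-0.5],[0,0,0],-1],[[0,0,0],[0,0,0],-1],[[0,0,0],[0,0,0],-1]])

```text
time: 9.37
position: [453.6, -294.9, 29.8]
tool_rot: [0.0, -0.094, 0.996, 0.0]
wrist_force: [-0.7, 0.1, 1.4]
opening: 11.3
grasp_force: 60.0
```

```bash
python3 - <<'E'
from h import *
import pickle
F=[];
for i in range(3):
    a=viewer.snapshot('side'); t=telemetry.sense(); F.append(np.r_[t['wrist_force'],t['torque']])
print(np.mean(F,0).round(2),t['position'].round(2))
b=viewer.snapshot('top')
A=cv2.resize(b['pixels'][150:240,350:430,::-1],None,fx=5,fy=5,interpolation=cv2.INTER_CUBIC)
B=cv2.resize(a['pixels'][200:290,320:400,::-1],None,fx=5,fy=5,interpolation=cv2.INTER_CUBIC)
cv2.imwrite('pics/ts6.png',np.hstack([A,B]))
E
```

```text
[-0.53  0.85  2.6   0.17 -0.18  0.09] [ 453.59 -294.89   29.78]
```

View pics/ts6.png

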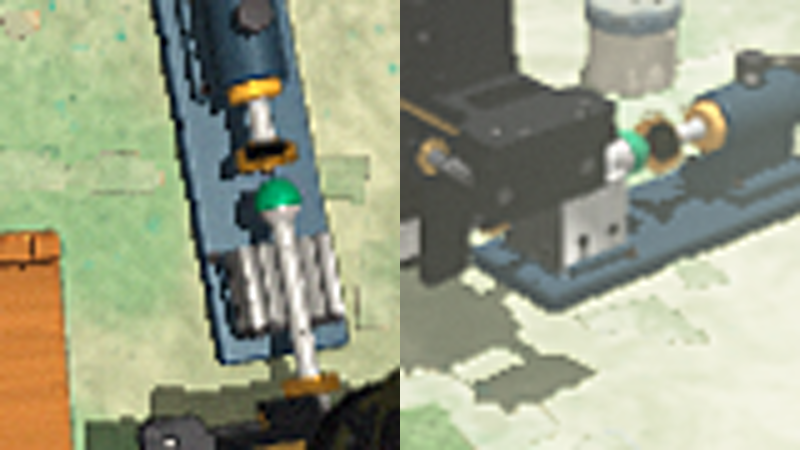

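The top view (left) shows the shaft lying centred in the groove with the stone just short of the cup. The side view (right) shows the same. I'll check the vertical force before pushing.

Emit:
jog_arm(series=[[[0,0,0.6],[0,0,0],-1],[[0,0,0],[0,0,0],-1],[[0,0,0],[0,0,0],-1]])

```text
time: 9.82
position: [453.6, -294.9, 30.4]
tool_rot: [0.0, -0.094, 0.996, 0.0]
wrist_force: [-0.5, 0.5, 2.1]
opening: 10.6
grasp_force: 60.0
```

```bash
cat >> h.py <<'E'
def F(n=6):
    f=[]
    for i in range(n):
        viewer.snapshot('side'); t=telemetry.sense(); f.append(np.r_[t['wrist_force'],t['torque']])
    f=np.mean(f,0); c,s=np.cos(np.radians(10.8)),np.sin(np.radians(10.8)); p=t['position']
    print('F',f.round(2),'push',round(f[0]*c+f[1]*s,2),'lat',round(-f[0]*s+f[1]*c,2),'s,l',round(p[0]*c+p[1]*s,2),round(-p[0]*s+p[1]*c,2),'z',p[2].round(2),t['tool_rot'].round(4),round(t['time'],2))
E
python3 -c "from h import *; F()"
```

```text
F [ 0.7   0.78  1.73  0.17 -0.22  0.03] push 0.84 lat 0.64 s,l 390.25 -374.67 z 30.34 [ 1.000e-04 -9.350e-02  9.956e-01  0.000e+00] 10.12
```

Emit:
jog_arm(series=[[[1.96,0.38,0],[0,0,0],-1],[[1.96,0.38,0],[0,0,0],-1],[[1.96,0.38,0],[0,0,0],-1],[[1.96,0.38,0],[0,0,0],-1],[[1.96,0.38,0],[0,0,0],-1],[[1.96,0.38,0],[0,0,0],-1],[[1.96,0.38,0],[0,0,0],-1],[[0,0,0],[0,0,0],-1]])

```text
time: 10.78
position: [464.0, -292.5, 30.0]
tool_rot: [-0.003, -0.093, 0.996, 0.0]
wrist_force: [-8.2, 1.3, 4.7]
opening: 10.8
grasp_force: 60.0
```

```bash
python3 -c "from h import *; F(4)"
```

```text
F [-7.55  0.52  4.36  0.24  1.35  0.14] push -7.32 lat 1.92 s,l 400.96 -374.25 z 29.99 [-3.200e-03 -9.310e-02  9.957e-01  2.000e-04] 10.98
```

Emit:
jog_arm(series=[[[1.47,0.28,0],[0,0,0],-1],[[1.47,0.28,0],[0,0,0],-1],[[1.47,0.28,0],[0,0,0],-1],[[1.47,0.28,0],[0,0,0],-1],[[0,0,0],[0,0,0],-1],[[0,0,0],[0,0,0],-1]])

```text
time: 11.48
position: [464.3, -292.4, 29.4]
tool_rot: [-0.008, -0.092, 0.996, 0.0]
wrist_force: [-15.9, -0.1, 6.4]
opening: 10.9
grasp_force: 60.1
```

```bash
python3 -c "from h import *; F(4)"
```

```text
F [-1.529e+01 -1.000e-02  8.260e+00  8.000e-02  2.750e+00  1.600e-01] push -15.02 lat 2.86 s,l 401.27 -374.19 z 29.46 [-8.400e-03 -9.210e-02  9.957e-01  3.000e-04] 11.68
```

```bash
python3 - <<'E'
from h import *
import pickle
a=viewer.snapshot('side'); b=viewer.snapshot('top'); pickle.dump([b,a],open('w7.pkl','wb'))
A=cv2.resize(b['pixels'][150:230,365:415,::-1],None,fx=7,fy=7,interpolation=cv2.INTER_CUBIC)
B=cv2.resize(a['pixels'][205:285,340:402,::-1],None,fx=7,fy=7,interpolation=cv2.INTER_CUBIC)
cv2.imwrite('pics/ts7.png',np.hstack([A,B]))
print(outline_of('side','plunger')[:1] and 1)
E
```

```text
1
```

View pics/ts7.png

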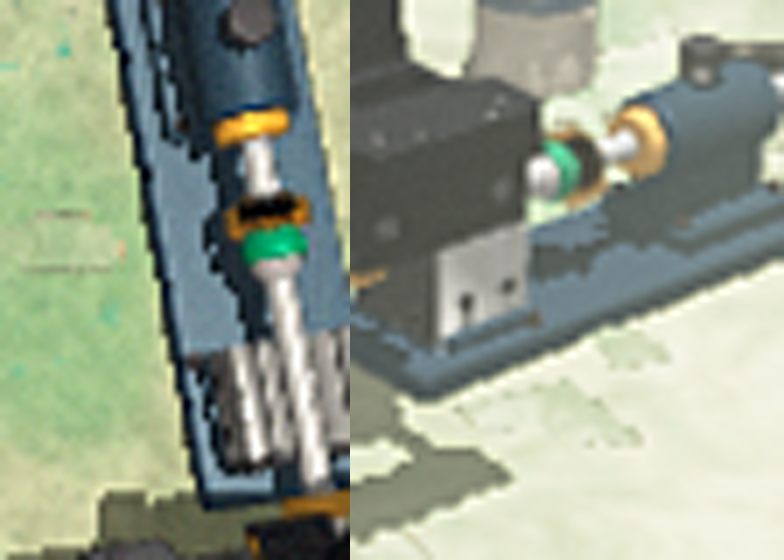

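Emit:
jog_arm(series=[[[0,0,0.5],[0.1,-0.5,0],-1],[[0,0,0.5],[0.1,-0.5,0],-1],[[0,0,0],[0,0,0],-1],[[0,0,0],[0,0,0],-1],[[0,0,0],[0,0,0],-1]])

```text
time: 12.25
position: [469.3, -291.6, 30.5]
tool_rot: [0.005, -0.093, 0.996, 0.001]
wrist_force: [-7.2, 0.1, 0.5]
opening: 10.4
grasp_force: 60.0
```

```bash
python3 -c "from h import *; F(4)"
```

```text
F [-6.88 -0.18  0.1   0.07  1.39  0.16] push -6.79 lat 1.11 s,l 406.37 -374.4 z 30.46 [ 0.0051 -0.093   0.9957  0.0012] 12.45
```

Emit:
jog_arm(series=[[[0.98,0.19,0],[0,0,0],-1],[[0.98,0.19,0],[0,0,0],-1],[[0.98,0.19,0],[0,0,0],-1],[[0.98,0.19,0],[0,0,0],-1],[[0,0,0],[0,0,0],-1],[[0,0,0],[0,0,0],-1]])

```text
time: 12.95
position: [472.2, -290.8, 30.3]
tool_rot: [0.004, -0.093, 0.996, 0.001]
wrist_force: [-8.5, 0.0, 0.6]
opening: 11.0
grasp_force: 60.0
```

```bash
python3 -c "from h import *; F(4)"
```

```text
F [-8.51  0.03  0.52  0.12  1.68  0.16] push -8.35 lat 1.63 s,l 409.34 -374.15 z 30.27 [ 0.0041 -0.0928  0.9957  0.0014] 13.15
```

Emit:
jog_arm(series=[[[1.0,0.1,0],[0,0,0],-1],[[1.0,0.1,0],[0,0,0],-1],[[1.0,0.1,0.1],[0,0,0],-1],[[1.0,0.1,0.1],[0,-0.2,0],-1],[[0,0,0],[0,0,0],-1],[[0,0,0],[0,0,0],-1]])

```text
time: 13.65
position: [474.3, -290.4, 30.2]
tool_rot: [0.004, -0.093, 0.996, 0.001]
wrist_force: [-10.9, -0.2, 1.3]
opening: 11.0
grasp_force: 60.0
```

```bash
python3 -c "from h import *; F(4)"
```

```text
F [-11.41   1.1    1.91   0.15   2.16   0.14] push -11.0 lat 3.22 s,l 411.43 -374.14 z 30.19 [ 0.004  -0.0926  0.9957  0.0015] 13.85
```

Emit:
jog_arm(series=[[[1.0,0.2,0],[0,0,0],-1],[[1.0,0.2,0.1],[0,-0.1,0],-1],[[0,0,0],[0,0,0],-1],[[0,0,0],[0,0,0],-1]])

```text
time: 14.18
position: [475.3, -290.2, 30.1]
tool_rot: [0.004, -0.092, 0.996, 0.001]
wrist_force: [-12.5, -0.2, 1.8]
opening: 10.5
grasp_force: 60.0
```

```bash
python3 -c "from h import *; F(4)"
```

```text
F [-12.93   0.38   2.24   0.15   2.45   0.15] push -12.63 lat 2.8 s,l 412.46 -374.08 z 30.14 [ 0.0039 -0.0925  0.9957  0.0014] 14.38
```

Emit:
jog_arm(series=[[[1.0,0.2,0.1],[0,-0.1,0],-1],[[1.0,0.2,0.1],[0,-0.1,0],-1],[[0,0,0],[0,0,0],-1],[[0,0,0],[0,0,0],-1]])

```text
time: 14.72
position: [475.7, -290.1, 30.1]
tool_rot: [0.004, -0.092, 0.996, 0.001]
wrist_force: [-14.5, 0.4, 3.0]
opening: 10.8
grasp_force: 60.0
```

```bash
python3 -c "from h import *; F(4)"
```

```text
F [-14.51   0.04   3.59   0.08   2.87   0.15] push -14.24 lat 2.76 s,l 412.91 -374.08 z 30.15 [ 0.0042 -0.0922  0.9957  0.0012] 14.92
```

Emit:
jog_arm(series=[[[1.0,0.2,0],[0,0,0],-1],[[0.5,0.1,0],[0,-0.1,0],-1],[[0,0,0],[0,0,0],-1],[[0,0,0],[0,0,0],-1]])

```text
time: 15.25
position: [475.7, -290.1, 30.1]
tool_rot: [0.004, -0.092, 0.996, 0.001]
wrist_force: [-16.7, -0.4, 6.3]
opening: 10.7
grasp_force: 60.0
```

```bash
python3 - <<'E'
from h import *
import pickle
F(4)
s=viewer.snapshot('top'); pickle.dump(s,open('w8.pkl','wb'))
c,sn=np.cos(np.radians(10.8)),np.sin(np.radians(10.8))
def sl(p): return np.array([p[0]*c+p[1]*sn,-p[0]*sn+p[1]*c]).round(1)
hsv=cv2.cvtColor(s['pixels'],cv2.COLOR_RGB2HSV)
P0=pickle.load(open('w5.pkl','rb'))[0]
for im in (P0,s):
  h=cv2.cvtColor(im['pixels'],cv2.COLOR_RGB2HSV)
  m=(h[...,0]>10)&(h[...,0]<28)&(h[...,1]>150)&(h[...,2]>80); m[:,:360]=0;m[:140]=0;m[240:]=0;m[:,430:]=0
  n,_,st,ce=cv2.connectedComponentsWithStats(m.astype(np.uint8))
  for i in range(1,n):
    if st[i,4]>6: print(st[i],ce[i].round(1),sl(atz(im,ce[i],50)))
  print()
E
```

```text
F [-16.82  -0.03   5.71   0.05   3.32   0.13] push -16.53 lat 3.12 s,l 412.91 -374.09 z 30.09 [ 0.0037 -0.0919  0.9958  0.0011] 15.45
[393 141   6   2   7] [395.7 141.7] [ 630.5 -374.6]
[396 166  10   5  35] [400.3 167.7] [ 567.9 -374.2]
[398 179  11   5  26] [402.8 181.6] [ 534.5 -374.1]
[360 197   4  43 126] [361.1 221.3] [ 459.4 -261.7]
[409 224  12   4  35] [414.5 225.5] [ 428.8 -382.6]
[403 237  12   3  19] [409.4 238.5] [ 401.1 -365.3]

[393 141   6   2   7] [395.7 141.7] [ 630.5 -374.6]
[396 166  10   5  35] [400.3 167.7] [ 567.9 -374.2]
[397 174  11   5  20] [401.8 176.3] [ 547.2 -374.1]
[360 196   4  44 126] [361.1 221. ] [ 459.9 -261.7]
[405 215  11   4  33] [410.1 216.8] [ 450.3 -376.1]
[399 228  10   3  18] [403.8 229.1] [ 424.7 -356.4]
```

Emit:
jog_arm(series=[[[0.6,0.1,0.4],[0.1,-0.3,0],-1],[[0.3,0,0.2],[0,-0.1,0],-1],[[0,0,0],[0,0,0],-1],[[0,0,0],[0,0,0],-1],[[0,0,0],[0,0,0],-1]])

```text
time: 15.92
position: [475.8, -290.0, 30.2]
tool_rot: [0.006, -0.092, 0.996, 0.002]
wrist_force: [-17.9, -1.0, 2.1]
opening: 10.6
grasp_force: 60.1
```

```bash
python3 - <<'E'
from h import *
F(6)
c,sn=np.cos(np.radians(10.8)),np.sin(np.radians(10.8))
R=[]
for _ in range(3):
  s=viewer.snapshot('top'); h=cv2.cvtColor(s['pixels'],cv2.COLOR_RGB2HSV)
  m=(h[...,0]>10)&(h[...,0]<28)&(h[...,1]>150)&(h[...,2]>80)
  q=np.zeros_like(m);q[172:183,394:412]=m[172:183,394:412]; y,x=np.nonzero(q); p=atz(s,(x.mean(),y.mean()),50); R.append(p[0]*c+p[1]*sn)
print(R)
E
```

```text
F [-16.99  -0.73   2.21  -0.05   3.41   0.19] push -16.82 lat 2.46 s,l 413.03 -374.09 z 30.18 [ 0.0065 -0.0918  0.9958  0.0018] 16.22
[np.float64(547.1712034321197), np.float64(547.0927027792945), np.float64(547.1712034321197)]
```

```bash
python3 -c "from h import *; F(2); print(workorder.close_job())"
```

```text
F [-17.05  -0.18   2.25  -0.03   3.41   0.16] push -16.78 lat 3.02 s,l 413.02 -374.09 z 30.15 [ 0.0064 -0.0918  0.9958  0.0018] 16.47
the job is handed in; nothing more can be done
None
```

The job is handed in with the green dop bedded in the groove, gripped at 60 N and pressed at about 17 N against a firm stop, with the cup pushed back about 12 mm; I moved nothing else on the bench, and by my count I viewed 11 pictures, one over the limit of 10.

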